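Slide the button-locked inspection lamp to the headlamp

TASK

Bring the inspection lamp over the headlamp: with a fingertip press the lock button on the lamp's carriage, keep it held down while you slide the carriage along its rail right up against the end stop on the headlamp's side, and only then let go so that it locks there. Do not force the carriage while it is locked, and leave the loose things on the bench where they are.

Things in the scene. Friction and masses are not known exactly. Their poses are not given: they have to be found in the camera images.
- carriage (a joint): Place of the lamp carriage along its rail, in m: 0 at mid-rail, +0.13 against the end stop at the rail's +y end, -0.13 against the stop at its -y end; starts within 0.04 of 0. It cannot be lifted. With the lock button down it slides at about 1.5 N plus 3 N per m/s; with the button up it is locked and holds against 25 N.
- lock_button (a joint): How far the lock button is pressed, in m: 0 is up (carriage locked), 0.007 fully down. A spring button: it takes about 4 N at 2 mm and 9 N fully down; the lock lets go gradually and the carriage is free from about 3 mm down. Let go, it springs up and locks the carriage where it stands.
- button_top (a point): Centre of the lock button's flat top, 60 mm above the table when up. The button is a plain black block, 42 mm across the rail and 54 mm along it, in the middle of the carriage between its two lips, standing 13 mm above the carriage's top and pressed straight down. It moves with the carriage.
- carriage_mid (a point): Centre of the carriage's top face (under the button), 47 mm above the table. The carriage is an aluminium block, 76 mm across the rail and 100 mm along it. At each end of it along the rail an upstanding lip, 60 mm wide, top 72 mm above the table; 72 mm clear between the lips. The button sits between them.
- lamp_bar (a point): Centre of the inspection lamp, a black bar 42 mm across and 130 mm along the rail, 145 to 167 mm above the table, 165 mm to the far (+x) side of the button's centre. It is fixed to the carriage by a dark 12 mm post that stands 82 mm to the far side of the button's centre and is 156 mm high.
- rail_mid (a point): Middle of the rail, at the top of its aluminium strip, 30 mm above the table. Its y axis runs along the rail, its x axis across it, away from the robot. The rail is fixed. Its dark steel foot is 85 x 460 mm; at each end a dark steel stop (75 mm wide, 22 mm thick, top 58 mm above the table), its inner face 180 mm from the middle.
- headlamp: Loose car headlamp, 110 mm deep, 180 mm long and 86 mm high, black housing with a clear lens and two round lights facing the rail. It stands on the far side of the rail, beside one or the other end. Origin: centre of its underside.
- mirror: Loose car door mirror, a rounded grey housing 90 mm deep, 150 mm long and 95 mm high with its glass facing the rail; it stands beside the other end of the rail, on the far side. Origin: centre of its underside.
- tape_roll: Loose roll of paper tape lying flat, 90 mm across, 24 mm high, near side of the rail. Origin: centre of its underside.
- screwdriver: Loose screwdriver lying on the near side of the rail, about 200 mm long. Origin: underside, near its middle.
- jar: Loose jar, 64 mm across and 75 mm high, on the far side of the rail near its middle. Origin: centre of its underside.
- pad: Loose round grey polishing pad, 120 mm across, 26 mm high, left of the rail. Origin: centre of its underside.
- sanding_block: Loose cork sanding block, 65 x 120 x 35 mm, right of the rail. Origin: centre of its underside.

How it is judged:
By the outcome, as a careful person would: the job done as asked, in the order asked, and still so for the second after the job is handed in, with the robot touching nothing.
It also fails if it takes over 32 s, if anything falls off the work surface, if the arm or the gripper's body presses on something with over 40 N, if the wrist force passes 120 N, or if a joint passes its speed limit or range.

ROBOT

A 7-joint arm with a two-finger parallel gripper is mounted at the origin on the work surface. World frame = base frame: x ahead of the robot, y to its left, z up, the work surface at z = 0. Lengths are in m, angles in rad, forces in N, time in s.
With the tool pointing down it reaches from about 0.375 to 0.925 m from the base axis. Payload 3.1 kg.
Tool frame: the origin (TCP) lies at the very end of the fingers, on their centre line; the grasp point (between the pads) lies 19 mm behind it; z points along the fingers, y is the line along which they close (so a half turn about z gives the same grasp; the last joint's range is limited). The gripper opens to 85 mm and grips with 20 to 120 N. Pads are 22 mm wide; open, the fingers measure 114 mm over their backs; the gripper's body (76 mm by 85 mm) begins 54 mm behind the grasp point. The pads swing forward as they close: fully open they stand 13 mm farther back than shut.
Start: joints at [1.029, 0.383, 0.044, 1.598, -0.018, 1.161, -0.05], TCP at [0.279, -0.587, 0.231] pointing down, gripper open.
Joint ranges: [-2.61, 2.61], [-0.41, 2.15], [-1.48, 1.57], [0, 2.5], [-1.57, 4.71], [0.05, 1.97], [-2.85, 2.85]. Speed limits (rad/s): [2.79, 2.79, 3.14, 3.14, 3.14, 3.14, 3.14].

INTERFACE

Orientations are given as a unit quaternion [w, x, y, z].
In Python, from plant import robot, optics, spotter gives the robot as it stands.
- The arm moves only by the shell command python3 -m creep 'ROWS'. ROWS is JSON, a list that holds one entry, the list of rows, each a list of 7 numbers: the opening in per cent of the stroke, from 0 (shut) to 100 (fully open), then the shift along the tool's x, y, z in mm, then the turn, a rotation vector about the tool's x, y, z in degrees. A call has exactly 5 rows; each row shifts and turns the commanded pose from where the row before left it, along the tool's axes as they then stand; what a row does not reach is not made up. A row lasts 1/8 s, in which the tool goes at most 62.5 mm and 10.7 degrees, less where a joint would pass 70% of its speed; a pose out of reach is approached as far as the arm can. A call with a gripper value outside its range is refused whole. The fingers move at their own pace and stop on an object; the grip force is fixed at half the most. Time passes only in rows, so rows that do not move let the fingers close, or fill a call up. It gives the time, the measured TCP pose, the force, the opening and the grip force at its end, in the units of the state.
- robot.state(): the state, without advancing time (a new reading comes with each control period).
- optics.read_camera(name): name is "scene" or "top" or "wrist"; returns a dict with "pixels" (400x640x3 uint8, red, green, blue), "K" (3x3 intrinsics, pixels), "rvec" (rotation vector, rad) and "tvec" (3), from world to camera coordinates, as OpenCV has them; the wrist camera has in their place "T_tool_cam" (4x4, takes a point from camera to tool coordinates, whose origin is the TCP and whose axes are the flange's). Camera axes: x right, y down, z forward; pixel columns grow to the right and rows downward; lengths in m; the calibration is good to about 2 mm. A picture is of the moment at which its call begins: read the wrist's pose just before it. There is no depth.
- robot.job_done(): hands the job in; it is judged then, once.
Trained networks look in the newest picture that a camera, given by its name, has taken for a name from the list of things; names that differ only in an ending like _2 or _b are one class to them, and where a whole thing is asked for, a point or a joint stands for the part that bears it (a point fixed in the world has none). Each returns a list of dicts, best first, with "score" (0 to 1); they miss things now and then, are a little off and sometimes report something else, mostly with a low value. They report only what shows in the picture. A call takes as long as a camera call.
- spotter.spot_in(label, camera): "pixel" ([column, row] in pixels, amid what is visible of it).
- spotter.spot_point(label, camera): "pixel" ([column, row] in pixels: a listed point, or the origin of a listed thing).
The state is a dict: "t": time; "joint_pos": joint angles; "joint_vel": joint speeds; "effort": joint torques, N m; "ee_pos": TCP position; "orientation": TCP orientation; "wrist_force": force on the tool from outside, world axes, zero at the start; "torque": the same for the moment, N m; "opening": opening from 0.0 (shut) to 1.0 (fully open); "gripper_force": force on a finger pad.
Only numpy, scipy, OpenCV 4.12 (cv2) and the standard library are available. Lean on these libraries where they do the work, as an engineer would, in place of code of your own. Each camera call takes 0.05 s, during which the arm holds its last target. There are 200 camera calls.

## Working session

There is one attempt and no reset: what is moved stays moved. The work goes in short steps, Python scripts to look and compute and a shell command to move; the robot and the scene stay as the last step left them, time stands still between calls to the robot, and variables do not carry over. Pictures are saved under pics/ and viewed, at most 10 in all, crops included, and the job is handed in when it is done.

```bash
mkdir -p pics
cat > h.py <<'E'
from plant import robot, optics, spotter
import numpy as np, cv2
def cam(n):
    return optics.read_camera(n)
def ray(c,px,z):
    R=cv2.Rodrigues(np.array(c["rvec"],float))[0];t=np.array(c["tvec"],float).ravel()
    u=cv2.undistortPoints(np.array([[px]],float),np.array(c["K"],float),None).ravel()
    d=R.T@np.array([u[0],u[1],1]);o=-R.T@t
    return o+d*(z-o[2])/d[2]
def proj(c,p):
    return cv2.projectPoints(np.array([p],float),np.array(c["rvec"],float),np.array(c["tvec"],float),np.array(c["K"],float),None)[0].ravel()
E
python3 - <<'E'
from h import *
np.set_printoptions(precision=3,suppress=True)
for n in("top","scene"):
    c=cam(n);cv2.imwrite(f"pics/{n}0.png",c["pixels"][...,::-1])
    for l,z in(("button_top",.06),("carriage_mid",.047),("lamp_bar",.156),("rail_mid",.03),("headlamp",0),("mirror",0),("jar",0),("tape_roll",0)):
        for d in spotter.spot_point(l,n)[:2]: print(n,l,round(d["score"],2),np.array(d["pixel"]),ray(c,d["pixel"],z))
s=robot.state();print(s)
E
```

```text
top button_top 0.75 [306.  223.1] [0.54  0.058 0.06 ]
top button_top 0.43 [421.1 269.6] [ 0.415 -0.254  0.06 ]
top carriage_mid 0.95 [304.8 222.2] [0.542 0.062 0.047]
top carriage_mid 0.42 [338.1 286.7] [ 0.368 -0.03   0.047]
top lamp_bar 0.93 [321.8 159. ] [0.7   0.017 0.156]
top rail_mid 0.86 [312.8 223.4] [0.54 0.04 0.03]
top headlamp 0.62 [279.8 146.8] [0.76  0.135 0.   ]
top mirror 0.98 [390.  177.9] [ 0.672 -0.18   0.   ]
top jar 0.68 [338.2 157.9] [ 0.729 -0.032  0.   ]
top tape_roll 0.66 [261.8 255.4] [0.45  0.183 0.   ]
top tape_roll 0.5 [322.8 158.3] [0.727 0.012 0.   ]
scene carriage_mid 0.87 [325.9 203. ] [0.537 0.06  0.047]
scene lamp_bar 0.59 [337.5 200.6] [0.691 0.019 0.156]
scene rail_mid 0.57 [314.2 207.2] [0.519 0.036 0.03 ]
scene headlamp 0.7 [396.4 263.1] [0.763 0.135 0.   ]
scene headlamp 0.68 [190.9 221.5] [ 0.412 -0.261  0.   ]
scene mirror 0.78 [252.5 274.2] [ 0.669 -0.175  0.   ]
scene jar 0.77 [323.6 274.3] [ 0.732 -0.032  0.   ]
scene tape_roll 0.87 [350.7 193.5] [0.454 0.172 0.   ]
scene tape_roll 0.28 [256.2 275.4] [ 0.676 -0.169  0.   ]
{'t': 0.9, 'joint_pos': array([ 1.029,  0.383,  0.044,  1.598, -0.018,  1.161, -0.05 ]), 'joint_vel': array([ 0.   , -0.001,  0.   ,  0.   ,  0.001,  0.002,  0.001]), 'effort': array([  0.   , -43.344,   1.023, -24.992,   0.01 ,   0.002,  -0.   ]), 'ee_pos': array([ 0.279, -0.587,  0.231]), 'orientation': array([0.   , 0.975, 0.22 , 0.   ]), 'wrist_force': array([-1.06 ,  0.658, -0.812]), 'torque': array([-0.008,  0.008, -0.016]), 'gripper_force': 0.0, 'opening': 1.0013819936504522}
```

View pics/top0.png

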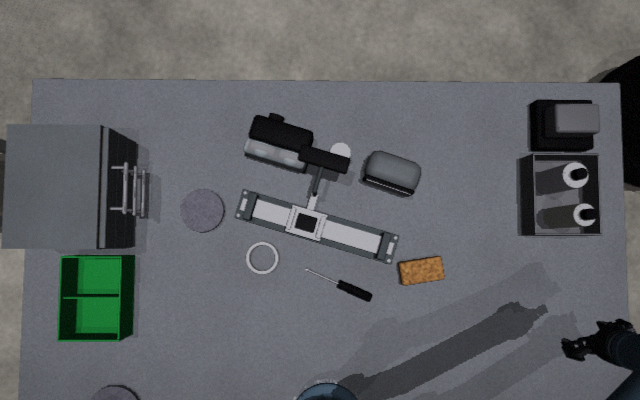

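View pics/scene0.png

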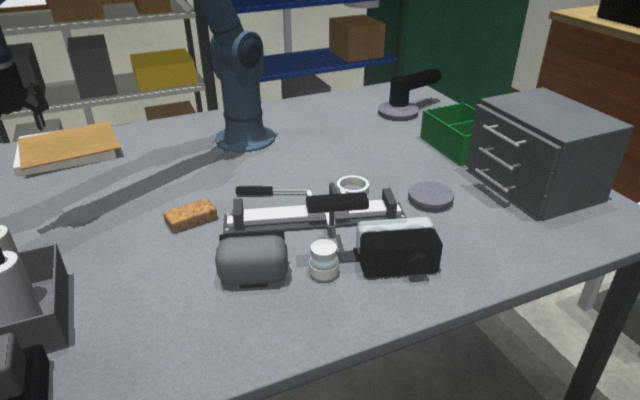

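The headlamp (top view, about 278,140) stands by the rail's left (+y) end. The mirror is at the other end (392,173), and the carriage is at about (306,222). Next I'll fit the rail's pose from an overlay.

```bash
cat > ov.py <<'E'
from h import *
import sys
x,y,yaw,q=map(float,sys.argv[1:5]);yaw=np.radians(yaw)
ux=np.array([np.cos(yaw),np.sin(yaw),0]);uy=np.array([-np.sin(yaw),np.cos(yaw),0])
c=cam("top");x0,y0,S=220,125,4
im=cv2.resize(c["pixels"][y0:y0+145,x0:x0+195,::-1],None,fx=S,fy=S,interpolation=cv2.INTER_CUBIC)
def box(a0,a1,b0,b1,z,col):
    P=[(proj(c,np.array([x,y,z])+ux*a+uy*b)-[x0,y0]+.5)*S for a,b in((a0,b0),(a1,b0),(a1,b1),(a0,b1))]
    cv2.polylines(im,[np.int32(P)],True,col,1)
box(-.0425,.0425,-.23,.23,0.005,(0,255,255))
for s in(1,-1): box(-.0375,.0375,s*.18,s*.202,.058,(0,0,255))
box(-.038,.038,q-.05,q+.05,.047,(0,255,0));box(-.021,.021,q-.027,q+.027,.06,(255,0,255))
box(.144,.186,q-.065,q+.065,.167,(255,128,0))
print("button",np.array([x,y,.06])+uy*q)
cv2.imwrite(sys.argv[5],im)
E
python3 ov.py .538 .037 -14.5 .02 pics/ov1.png
```

```text
button [0.5430076  0.05636295 0.06      ]
```

View pics/ov1.png

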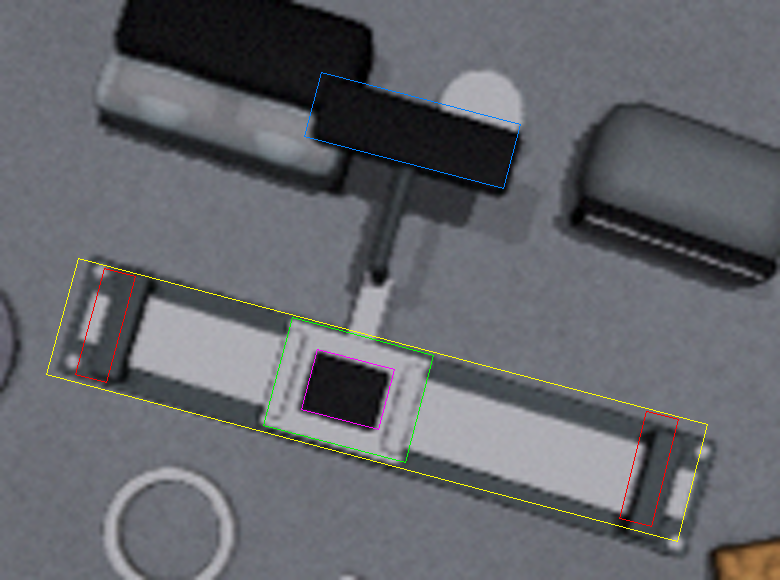

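```bash
python3 -m creep '[[[0,40,-37,0,0,0,0],[0,40,-37,0,0,0,0],[0,40,-37,0,0,0,0],[0,40,-37,0,0,0,0],[0,40,-37,0,0,0,0]]]'; python3 -m creep '[[[0,40,-37,0,0,0,0],[0,40,-37,0,0,0,0],[0,40,-37,0,0,0,0],[0,40,-37,0,0,0,0],[0,40,-37,0,0,0,0]]]'; python3 -m creep '[[[0,0,0,0,0,0,9],[0,0,0,0,0,0,9],[0,0,0,0,0,0,9],[0,0,0,0,0,0,9],[0,0,0,0,0,0,5]]]'
```

```text
t: 1.58
ee_pos: [0.3809, -0.3325, 0.2316]
orientation: [0.0, 0.975, 0.22, 0.0]
wrist_force: [0.9, -0.5, 0.2]
opening: 0.0
gripper_force: 0.0
t: 2.2
ee_pos: [0.4821, -0.0796, 0.2317]
orientation: [0.0, 0.976, 0.22, 0.001]
wrist_force: [0.6, -0.4, -0.3]
opening: 0.002
gripper_force: 0.0
t: 2.82
ee_pos: [0.4815, -0.0811, 0.2315]
orientation: [0.0, 0.991, -0.137, 0.0]
wrist_force: [0.4, 0.1, -0.3]
opening: -0.005
gripper_force: 0.0
```

```bash
python3 -m creep '[[[0,5,-40,0,0,0,0],[0,5,-40,0,0,0,0],[0,6,-41,20,0,0,0],[0,6,-40,40,0,0,0],[0,0,0,40,0,0,0]]]'
python3 - <<'E'
from h import *
from scipy.spatial.transform import Rotation as Ro
np.set_printoptions(precision=4,suppress=True)
s=robot.state();c=cam("wrist")
print(s["ee_pos"],s["wrist_force"])
q=s["orientation"];T=np.eye(4);T[:3,:3]=Ro.from_quat(np.r_[q[1:],q[0]]).as_matrix();T[:3,3]=s["ee_pos"]
M=T@np.array(c["T_tool_cam"])
im=c["pixels"][...,::-1].copy()
Mi=np.linalg.inv(M)
def pj(p):
    v=np.array(c["K"])@(Mi@np.r_[p,1])[:3]; return v[:2]/v[2]
yaw=np.radians(-15.4);ux=np.array([np.cos(yaw),np.sin(yaw),0]);uy=np.array([-np.sin(yaw),np.cos(yaw),0])
b=np.array([.543,.057,.06])
cv2.polylines(im,[np.int32([pj(b+ux*i*.021+uy*j*.027) for i,j in((1,1),(1,-1),(-1,-1),(-1,1))])],True,(255,0,255),1)
e=s["ee_pos"].copy();e[2]=.06
cv2.circle(im,tuple(np.int32(pj(e))),4,(0,255,255),-1)
cv2.imwrite("pics/w1.png",im)
for l,z in(("button_top",.06),("carriage_mid",.047)):
    for d in spotter.spot_point(l,"wrist")[:1]:
        v=M[:3,:3]@np.linalg.inv(c["K"])@np.r_[d["pixel"],1];print(l,d,M[:3,3]+v*(z-M[2,3])/v[2])
E
```

```text
t: 3.45
ee_pos: [0.5476, 0.0733, 0.1314]
orientation: [-0.002, 0.991, -0.132, 0.002]
wrist_force: [-0.2, 0.1, -0.5]
opening: 0.003
gripper_force: 0.0
[0.5476 0.0733 0.1314] [-0.2271  0.0736 -0.5425]
button_top {'pixel': [342.9, 225.0], 'score': 0.83} [0.5358 0.0599 0.06  ]
carriage_mid {'pixel': [338.4, 210.8], 'score': 0.62} [0.543  0.0609 0.047 ]
```

View pics/w1.png

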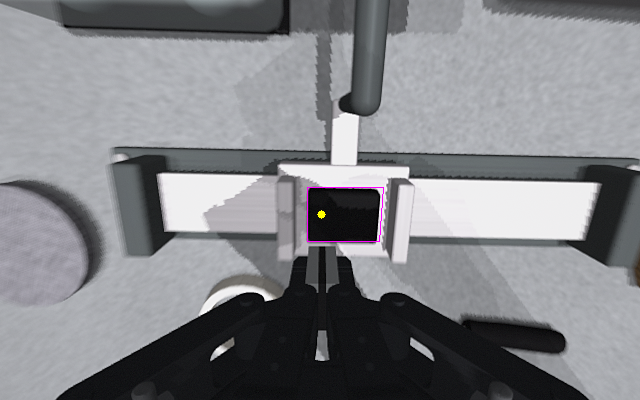

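The overlay fits: the button is at about (345,214) and the TCP projects at (321,214), 17 mm off-centre towards +y. I'll back off 5 mm and then press.

```bash
python3 -m creep '[[[0,-2,5,20,0,0,0],[0,0,0,22,0,0,0],[0,0,0,22,0,0,0],[0,0,0,0,0,0,0],[0,0,0,0,0,0,0]]]'; python3 -m creep '[[[0,0,0,4,0,0,0],[0,0,0,4,0,0,0],[0,0,0,3,0,0,0],[0,0,0,0,0,0,0],[0,0,0,0,0,0,0]]]'
```

```text
t: 4.22
ee_pos: [0.5443, 0.0634, 0.0693]
orientation: [-0.0, 0.991, -0.136, 0.002]
wrist_force: [-0.9, 0.1, -0.1]
opening: -0.001
gripper_force: 0.0
t: 4.85
ee_pos: [0.5435, 0.0638, 0.0572]
orientation: [-0.0, 0.991, -0.135, 0.001]
wrist_force: [-0.4, -0.0, 5.3]
opening: 0.001
gripper_force: 2.8
```

```bash
python3 -m creep '[[[0,0,0,2,0,0,0],[0,0,0,2,0,0,0],[0,0,0,0,0,0,0],[0,0,0,0,0,0,0],[0,0,0,0,0,0,0]]]'
```

```text
t: 5.48
ee_pos: [0.5435, 0.0638, 0.0536]
orientation: [0.0, 0.991, -0.135, 0.001]
wrist_force: [-0.3, -0.7, 7.9]
opening: -0.004
gripper_force: 4.0
```

```bash
python3 -m creep '[[[0,0,0,1,0,0,0],[0,0,-4,0,0,0,0],[0,0,-6,0,0,0,0],[0,0,-6,0,0,0,0],[0,0,-6,0,0,0,0]]]'
python3 - <<'E'
from h import *
c=cam("top")
for l,z in(("carriage_mid",.047),("lamp_bar",.156)):
    for d in spotter.spot_point(l,"top")[:1]: print(l,d,ray(c,d["pixel"],z))
E
```

```text
t: 6.1
ee_pos: [0.5498, 0.0853, 0.0531]
orientation: [0.0, 0.991, -0.136, 0.001]
wrist_force: [-2.0, -0.6, 10.3]
opening: -0.004
gripper_force: 4.9
lamp_bar {'pixel': [314.3, 156.4], 'score': 0.78} [0.70628432 0.03616499 0.156     ]
```

The carriage follows the finger, so I'll keep going.

```bash
python3 -m creep '[[[0,0,-8,0,0,0,0],[0,0,-8,0,0,0,0],[0,0,-8,0,0,0,0],[0,0,-8,0,0,0,0],[0,0,-8,0,0,0,0]]]';  python3 -m creep '[[[0,0,-8,0,0,0,0],[0,0,-6,0,0,0,0],[0,0,-6,0,0,0,0],[0,0,-4,0,0,0,0],[0,0,-4,0,0,0,0]]]'
```

```text
t: 6.88
ee_pos: [0.5611, 0.1237, 0.0531]
orientation: [-0.0, 0.991, -0.136, 0.002]
wrist_force: [-0.1, -1.3, 8.3]
opening: -0.0
gripper_force: 4.3
t: 7.5
ee_pos: [0.5689, 0.1506, 0.0532]
orientation: [-0.0, 0.991, -0.136, 0.002]
wrist_force: [0.0, -1.1, 8.9]
opening: -0.001
gripper_force: 4.1
```

```bash
python3 -m creep '[[[0,0,-3,0,0,0,0],[0,0,-3,0,0,0,0],[0,0,-3,0,0,0,0],[0,0,-3,0,0,0,0],[0,0,0,0,0,0,0]]]';  python3 -m creep '[[[0,0,-2,0,0,0,0],[0,0,-2,0,0,0,0],[0,0,-1,0,0,0,0],[0,0,0,0,0,0,0],[0,0,0,0,0,0,0]]]'
```

```text
t: 8.12
ee_pos: [0.5716, 0.1594, 0.0531]
orientation: [0.002, 0.991, -0.136, 0.001]
wrist_force: [-1.2, -4.7, 11.0]
opening: 0.0
gripper_force: 5.3
t: 8.75
ee_pos: [0.5717, 0.1597, 0.053]
orientation: [0.005, 0.991, -0.137, -0.001]
wrist_force: [-4.4, -10.1, 15.2]
opening: -0.002
gripper_force: 7.8
```

```bash
python3 -m creep '[[[0,0,1,0,0,0,0],[0,0,1,0,0,0,0],[0,0,1,0,0,0,0],[0,0,0,0,0,0,0],[0,0,0,0,0,0,0]]]'; python3 ov.py .5357 .030 -15.4 .13 pics/ov2.png
```

```text
t: 9.38
ee_pos: [0.5716, 0.1595, 0.0531]
orientation: [0.003, 0.991, -0.137, 0.0]
wrist_force: [-2.7, -7.0, 12.6]
opening: 0.002
gripper_force: 6.3
button [0.5702223 0.1553324 0.06     ]
```

View pics/ov2.png

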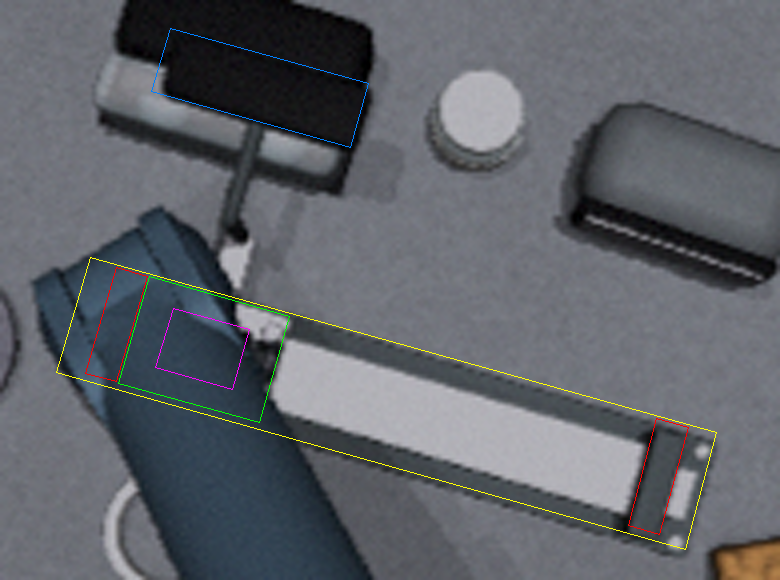

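The carriage and lamp lie where the model puts the stop, and the sideways force rose without motion, so it is against the end stop. I'll ease the push and lift straight up.

```bash
python3 -m creep '[[[0,0,1,0,0,0,0],[0,0,1,0,0,0,0],[0,0,0,0,0,0,0],[0,0,0,-3,0,0,0],[0,0,0,-4,0,0,0]]]'; python3 -m creep '[[[0,0,0,-5,0,0,0],[0,0,0,-20,0,0,0],[0,0,0,-40,0,0,0],[0,0,0,-50,0,0,0],[0,0,0,-40,0,0,0]]]'; python3 -m creep '[[[0,-50,30,0,0,0,0],[0,-50,40,0,0,0,0],[0,-30,50,0,0,0,0],[0,0,50,0,0,0,0],[0,0,50,0,0,0,0]]]'; python3 ov.py .5357 .030 -15.4 .13 pics/ov3.png
```

```text
t: 10.05
ee_pos: [0.5715, 0.1596, 0.0592]
orientation: [0.001, 0.991, -0.136, 0.001]
wrist_force: [0.2, -1.7, 1.2]
opening: 0.003
gripper_force: 1.3
t: 10.68
ee_pos: [0.57, 0.1632, 0.2163]
orientation: [-0.001, 0.991, -0.135, 0.001]
wrist_force: [1.1, 0.0, -0.5]
opening: -0.002
gripper_force: 0.0
t: 11.3
ee_pos: [0.3862, -0.0149, 0.2141]
orientation: [0.0, 0.991, -0.134, 0.001]
wrist_force: [0.7, 0.1, 0.2]
opening: -0.001
gripper_force: 0.0
button [0.5702223 0.1553324 0.06     ]
```

View pics/ov3.png

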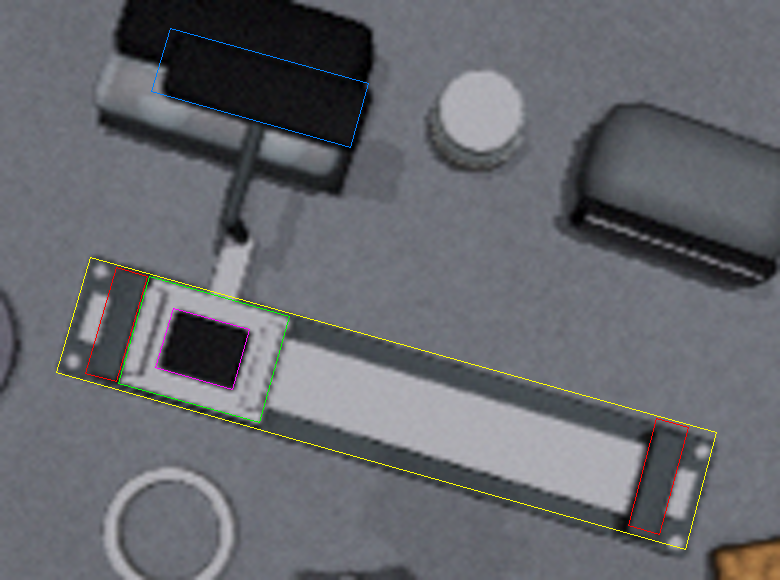

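The carriage (outline about 120–290, 275–422) sits flush against the left stop under the lamp and headlamp. The headlamp, mirror, jar and tape roll look unmoved.

```bash
python3 -c "
from plant import robot
print(robot.job_done())"
```

```text
the job is handed in; nothing more can be done
None
```

The lamp carriage is up against the end stop on the headlamp's side and the button is released to lock it there; the arm is clear and the job is handed in at about 11 s of the 32 s allowed.

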